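# Slide the circuit board into the locating corner

### The arm

A 6-joint arm with a two-finger parallel gripper is mounted at the origin on the work surface. World frame = base frame: x ahead of the robot, y to its left, z up, the work surface at z = 0. Lengths are in m, angles in degrees, forces in N, time in s.
With the tool pointing down it reaches from about 0.35 to 0.975 m from the base axis. Payload 17.4 kg.
Tool frame: the origin (TCP) lies at the very end of the fingers, on their centre line; the grasp point (between the pads) lies grip_point_offset behind it (grip_point_offset is the distance from the TCP to the grasp point, in m); z points along the fingers, y is the direction in which the jaws open and shut (so a half turn about z gives the same grasp; the last joint's range is limited). The gripper opens to 85 mm and grips with 20 to 120 N. Pads are 22 mm wide; open, the fingers measure 114 mm over their backs; the gripper's body (76 mm by 85 mm) begins 54 mm behind the grasp point. The pads swing forward as they close: fully open they stand 13 mm farther back than shut.
Start: joints at [61.948, 6.646, 82.598, -0, 90.757, -2.166], TCP at [0.295, 0.607, 0.231] pointing down, gripper open.
Joint ranges: [-162.19, 162.19], [-47.58, 125.68], [4.15, 143.07], [-65.23, 245.23], [0.69, 171.88], [-170.13, 170.13]. Speed limits (degrees/s): [108.29, 108.29, 127.2, 180, 180, 180].

### API

Orientations are given as [roll, pitch, yaw] about the fixed x, y, z axes, in that order (R = Rz(yaw) Ry(pitch) Rx(roll)).
In Python, from rig import state, grab_frame, get_calibration, hand_in, grip_point_offset gives the robot as it stands.
- The arm moves only by the shell command python3 -m crank 'ROWS' [FORCE]. ROWS is JSON, a list of rows, each a list of 3 entries, a list of its own where there are three numbers: the turn, a rotation vector about the tool's x, y, z in rad, then the shift along the tool's x, y, z in m, then the finger opening in m, from 0 to 0.0854. A call has 1 to 20 rows; each row is the pose to reach, as a shift and turn from the pose commanded when the call began, along the tool's axes at that moment; what a row does not reach only later rows make up. A row lasts 1/12 s, in which the tool goes at most 41.7 mm and 7.16 degrees, less where a joint would pass 70% of its speed; a pose out of reach is approached as far as the arm can. A call with a gripper value outside its range is refused whole. The fingers move at their own pace and stop on an object; FORCE is the grip in N (left out, the last holds). Time passes only in rows, so rows that repeat a pose let the fingers close. It gives the time, the measured TCP pose, the force and the opening at its end, in the units of the state.
- state(): the state, without advancing time (a new reading comes with each control period).
- grab_frame(name): name is "scene" or "top" or "wrist"; returns the picture (400x640x3 uint8, blue, green, red); there is no depth.
- get_calibration(name): a dict with "fx", "fy", "cx", "cy" (pixels), "pose" (4x4, takes a point from camera to world coordinates). Camera axes: x right, y down, z forward; pixel columns grow to the right and rows downward; lengths in m; the calibration is good to about 2 mm. A picture is of the moment at which its call begins: read the wrist's pose just before it. get_calibration takes no time and is no camera call; for the wrist camera it gives the pose at the moment of the call.
- hand_in(): hands the job in, once; it reports no verdict.
The state is a dict: "t": time; "qpos": joint angles; "dq": joint speeds; "tau": joint torques, N m; "position": TCP position; "ee_rot": TCP orientation; "contact_force": force on the tool from outside, world axes, zero at the start; "ft_torque": the same for the moment, N m; "grip_width": finger opening in m.
Only numpy, scipy, OpenCV 4.12 (cv2) and the standard library are available. Lean on these libraries where they do the work, as an engineer would, in place of code of your own. Each camera call takes 0.05 s, during which the arm holds its last target.

### The job

Slide the larger of the two loose pale green circuit boards across the shelf into the inside corner of the L-shaped aluminium fence, long side against the fence's long arm and short side against its short arm, so that it lies located for the press operator to pick it up. Keep it flat on the shelf, do not lift it, and leave the smaller board and the black connector housing where they are.

Things in the scene. Friction and masses are not known exactly. Their poses are not given: they have to be found in the camera images.
- board: The larger loose board: flat pale green slab on the shelf, 60 mm along its x, 100 mm along its y, 6 mm thick, about 90 g, four rows of small holes. Origin at the centre of its underside, z up. Starts on the fence's inner side, 40 to 155 mm clear of each arm, its x axis within 20 degrees of the fence's; nothing between it and the fence. A push of 1 to 2 N slides it.
- fence: L-shaped aluminium fence screwed to the shelf; rails 14 mm wide, 12 mm high. Origin on the shelf at the inside corner. Inner faces: long arm x = 0, from the corner 240 mm along -y; short arm y = 0, 95 mm along -x. Its x points away from the robot within 10 degrees. The board fully home has its origin at x -30, y -50 mm here, its x axis along this x (or half a turn round).
- small_board: The smaller loose board, to be left alone: pale green, 40 mm along its x, 56 mm along its y, 6 mm thick, two rows of holes. Origin at the centre of its underside. It lies behind or left of the fence, or right of the larger board, at least 60 mm clear of it.
- housing: Black connector housing, to be left alone: open-topped shell 22 mm along its x, 56 mm along its y, 20 mm high, 30 g. Origin at the centre of its underside. It lies behind or left of the fence, or right of the larger board, at least 60 mm clear of it.
Mind the look-alikes: they are no part of the job. Leave any pink or red look-alike of the board alone.

How it is judged:
By the outcome, as a careful person would: the job done as asked, in the order asked, and still so for the second after the job is handed in, with the robot touching nothing.
It also fails if it takes over 42 s, if anything falls off the work surface, if the arm or the gripper's body presses on something with over 40 N, if the wrist force passes 120 N, or if a joint passes its speed limit or range.

## Working session

There is one attempt and no reset: what is moved stays moved. The work goes in short steps, Python scripts to look and compute and a shell command to move; the robot and the scene stay as the last step left them, time stands still between calls to the robot, and variables do not carry over. Pictures are saved under pics/ and viewed, and the job is handed in when it is done.

```bash
ls; mkdir -p pics; python3 - <<'E'
from rig import *
import rig,cv2
s=state();print(s)
print(rig.grip_point_offset)
for n in("scene","top"):
    cv2.imwrite(f"pics/{n}0.png",grab_frame(n)); print(n,get_calibration(n))
E
```

```text
pics
{'t': 0.0, 'qpos': array([ 6.19468433e+01,  6.67438953e+00,  8.26385061e+01,  2.37650047e-03,
        9.07555151e+01, -2.16628835e+00]), 'dq': array([-0.05872539, -0.06484959, -0.02524913,  0.04624537,  0.04639374,
       -0.02561965]), 'tau': array([-3.75471936e-04, -7.32040572e+01, -6.32452655e+01,  5.06117772e-05,
        6.84559898e-03, -1.89241331e-05]), 'position': array([0.29460935, 0.60708899, 0.23052914]), 'ee_rot': array([-1.79931728e+02, -4.96054640e-03,  1.54113159e+02]), 'contact_force': array([-0.39765103,  0.3231536 , -0.22533741]), 'ft_torque': array([-0.00938389,  0.05862769,  0.00913475]), 'grip_width': 0.08551763272091109}
0.0187
scene {'fx': 422.93646342547856, 'fy': 422.93646342547856, 'cx': 316.89178585586325, 'cy': 200.50506022854663, 'pose': array([[ 0.10933922,  0.78705974, -0.60710947,  1.19209427],
       [ 0.99387535, -0.0964094 ,  0.05400936, -0.03970735],
       [-0.01602247, -0.60929648, -0.7927806 ,  0.79146581],
       [ 0.        ,  0.        ,  0.        ,  1.        ]])}
top {'fx': 409.03166080694996, 'fy': 409.03166080694996, 'cx': 315.06746247563933, 'cy': 196.46042560373695, 'pose': array([[-0.02018331, -0.990827  ,  0.13362067,  0.53397264],
       [-0.99977205,  0.02093259,  0.00420491,  0.00227691],
       [-0.00696336, -0.13350534, -0.99102363,  0.75607891],
       [ 0.        ,  0.        ,  0.        ,  1.        ]])}
```

View pics/top0.png

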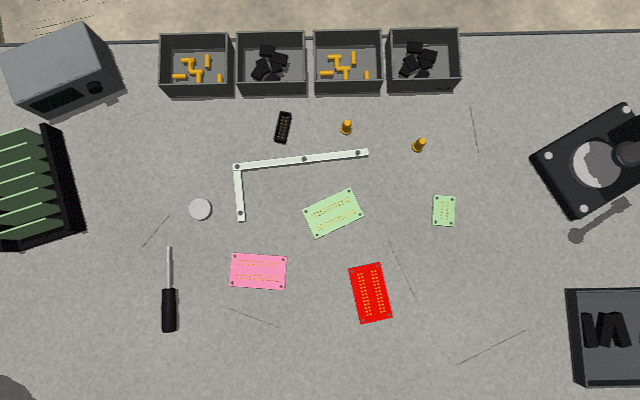

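View pics/scene0.png

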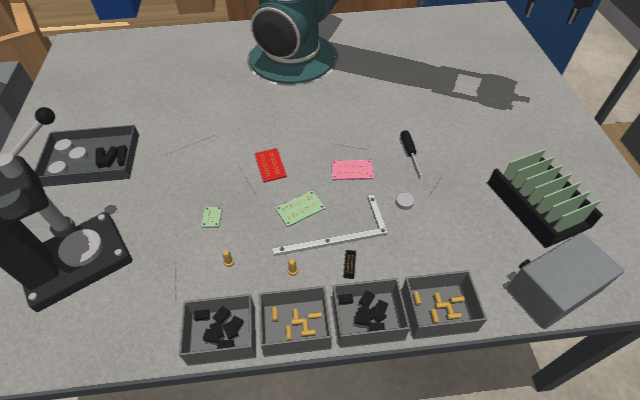

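The top view shows the green board at (333,212), the fence with its inside corner near (243,168), the small board at (444,210) and the housing at (283,127). The pink and red look-alikes lie nearer the robot. Next I'll measure these.

```bash
cat > h.py <<'E'
import numpy as np,cv2
from rig import *
def ray(n,px,z,cal=None):
    c=cal or get_calibration(n);P=np.array(c["pose"])
    px=np.atleast_2d(np.asarray(px,float))
    d=np.c_[(px[:,0]-c["cx"])/c["fx"],(px[:,1]-c["cy"])/c["fy"],np.ones(len(px))]@P[:3,:3].T
    o=P[:3,3]
    return o+d*((z-o[2])/d[:,2])[:,None]
def rect(pts):
    (c,wh,a)=cv2.minAreaRect((pts[:,:2]*1000).astype(np.float32))
    return np.array(c),wh,a
def green(img):
    h=cv2.cvtColor(img,cv2.COLOR_BGR2HSV)
    m=cv2.inRange(h,(40,40,120),(85,255,255))
    m=cv2.morphologyEx(m,cv2.MORPH_CLOSE,np.ones((5,5)))
    return m
def blobs(m,amin):
    cs,_=cv2.findContours(m,cv2.RETR_EXTERNAL,cv2.CHAIN_APPROX_NONE)
    return [c[:,0,:] for c in cs if cv2.contourArea(c)>amin]
def fence(img):
    h=cv2.cvtColor(img,cv2.COLOR_BGR2HSV)
    return cv2.inRange(h,(0,0,205),(179,40,255))
E
python3 - <<'E'
from h import *
for n in("top","scene"):
    im=cv2.imread(f"pics/{n}0.png")
    for c in blobs(green(im),250):
        r=rect(ray(n,c,.006)); print(n,'green',c.mean(0).round(),r)
    for c in blobs(fence(im),150):
        w=ray(n,c,.012)[:,:2]*1000
        print(n,'fence',len(c),c.min(0),c.max(0))
        h=cv2.approxPolyDP(c.reshape(-1,1,2),4,True)[:,0]
        print(h.tolist(),(ray(n,h,.012)[:,:2]*1000).round(1).tolist())
E
```

```text
top green [443. 210.] (array([ 604.84960938, -229.67372131]), (41.09000778198242, 55.567047119140625), 83.66854095458984)
top green [332. 213.] (array([604.67523193, -25.72317505]), (59.91117858886719, 100.2458267211914), 24.071895599365234)
top fence 91 [234 171] [243 211]
[[234, 171], [237, 211], [243, 211], [239, 171]] [[685.1, 154.7], [610.5, 148.8], [610.3, 137.8], [684.9, 145.4]]
top fence 149 [233 156] [302 169]
[[302, 156], [235, 163], [233, 169], [302, 162]] [[710.8, 28.2], [700.2, 153.0], [688.9, 156.6], [699.4, 28.4]]
top fence 114 [304 150] [355 161]
[[355, 150], [304, 155], [310, 161], [354, 156]] [[720.0, -70.7], [712.6, 24.5], [700.9, 13.5], [708.7, -68.5]]
scene green [211. 216.] (array([ 606.66680908, -230.6934967 ]), (40.637420654296875, 53.30354690551758), 83.10066986083984)
scene green [299. 208.] (array([606.34417725, -27.38566208]), (61.42353439331055, 100.05729675292969), 24.10210609436035)
```

```bash
python3 - <<'E'
import cv2
im=cv2.imread("pics/top0.png")[110:330,180:470];cv2.imwrite("pics/c0.png",cv2.resize(im,None,fx=2.7,fy=2.7,interpolation=cv2.INTER_CUBIC))
E
```

```text
(no output)
```

View pics/c0.png

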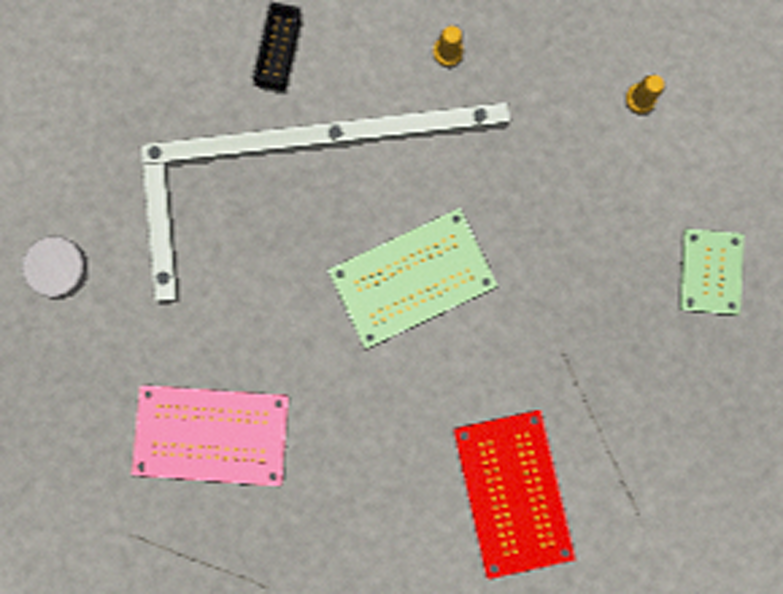

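```bash
cat >> h.py <<'E'
def fence_pose(im):
    g=cv2.GaussianBlur(im[:,:,0],(3,3),0).astype(float)
    def last_cross(v,th=185):
        k=np.where(v>th)[0]
        if not len(k): return None
        i=k[-1]
        return i+(v[i]-th)/(v[i]-v[i+1]) if i+1<len(v) else None
    A=[];B=[]
    for u in list(range(252,296))+list(range(312,352)):
        r0=int(169-(u-245)*0.128)-12
        e=last_cross(g[r0:r0+20,u]); 
        if e is not None:A.append((u,r0+e))
    for v in range(178,208):
        e=last_cross(g[v,228:252])
        if e is not None:B.append((228+e,v))
    res=[]
    for L in (A,B):
        w=(ray("top",L,.012)[:,:2]*1000).astype(np.float32)
        l=cv2.fitLine(w,cv2.DIST_HUBER,0,.01,.01).ravel(); 
        res.append(l); 
        d=np.cross(np.r_[l[:2]],w-l[2:]);print('n',len(L),'resid',d.std(),'ang',np.degrees(np.arctan2(l[1],l[0])))
    a,b=res
    t=np.linalg.solve(np.c_[a[:2],-b[:2]],b[2:]-a[2:])
    return a[2:]+t[0]*a[:2],a[:2],b[:2]
E
python3 - <<'E'
from h import *
im=cv2.imread("pics/top0.png")
print(im[150:176,270,0],im[190,230:250,0])
print(fence_pose(im))
E
```

```text
[155 155 154 153 160 154 153 152 153 207 210 204 204 201 210 223  96  70
 160 153 152 151 152 144 157 150] [153 149 147 147 168 201 211 210 215 217 217 196 130 104 156 147 145 146
 149 149]
n 84 resid 0.25675055 ang -84.574005
n 30 resid 0.3296962 ang 5.6612034
(array([689.1073 , 145.41113], dtype=float32), array([ 0.09455988, -0.99551916], dtype=float32), array([0.9951226 , 0.09864595], dtype=float32))
```

```bash
cat >> h.py <<'E'
from scipy.spatial.transform import Rotation as Ro
FC=np.array([689.1,145.4]);FY=5.5
def f2w(x,y):
    c,s=np.cos(np.radians(FY)),np.sin(np.radians(FY)); return FC+np.array([c*x-s*y,s*x+c*y])
def w2f(p):
    c,s=np.cos(np.radians(FY)),np.sin(np.radians(FY)); d=np.asarray(p)-FC; return np.array([c*d[0]+s*d[1],-s*d[0]+c*d[1]])
def rel(x,y,z,yaw):  # mm target -> turn, shift in tool axes
    s=state();R=Ro.from_euler('xyz',s['ee_rot'],degrees=True)
    T=Ro.from_euler('xyz',[180,0,yaw],degrees=True)
    print('turn',(R.inv()*T).as_rotvec().round(4),'shift',R.inv().apply(np.array([x,y,z])/1000-s['position']).round(4),'t',s['t'])
E
python3 - <<'E'
from h import *
rel(555,-48,60,24)
print(w2f([605.3,-26.3]))
E
```

```text
turn [-6.0000e-04  1.1000e-03  2.2709e+00] shift [-0.5203 -0.4756  0.1711] t 0.1
[ -99.87091713 -162.8776532 ]
```

```bash
python3 -m crank '[[[-0.0006,0.0011,2.271],[-0.52,-0.476,0.12],0.05],[[-0.0006,0.0011,2.271],[-0.52,-0.476,0.12],0.05],[[-0.0006,0.0011,2.271],[-0.52,-0.476,0.12],0.05],[[-0.0006,0.0011,2.271],[-0.52,-0.476,0.12],0.05],[[-0.0006,0.0011,2.271],[-0.52,-0.476,0.12],0.05],[[-0.0006,0.0011,2.271],[-0.52,-0.476,0.12],0.05],[[-0.0006,0.0011,2.271],[-0.52,-0.476,0.12],0.05],[[-0.0006,0.0011,2.271],[-0.52,-0.476,0.12],0.05],[[-0.0006,0.0011,2.271],[-0.52,-0.476,0.12],0.05],[[-0.0006,0.0011,2.271],[-0.52,-0.476,0.12],0.05],[[-0.0006,0.0011,2.271],[-0.52,-0.476,0.12],0.05],[[-0.0006,0.0011,2.271],[-0.52,-0.476,0.12],0.05],[[-0.0006,0.0011,2.271],[-0.52,-0.476,0.12],0.05],[[-0.0006,0.0011,2.271],[-0.52,-0.476,0.12],0.05],[[-0.0006,0.0011,2.271],[-0.52,-0.476,0.12],0.05],[[-0.0006,0.0011,2.271],[-0.52,-0.476,0.12],0.05],[[-0.0006,0.0011,2.271],[-0.52,-0.476,0.12],0.05],[[-0.0006,0.0011,2.271],[-0.52,-0.476,0.12],0.05],[[-0.0006,0.0011,2.271],[-0.52,-0.476,0.171],0.05],[[-0.0006,0.0011,2.271],[-0.52,-0.476,0.171],0.05]]'; python3 -c "
from h import *
rel(555,-48,60,24)"
```

```text
t: 1.77
position: [0.5529, -0.0487, 0.0556]
ee_rot: [-179.8, 0.2, 23.8]
contact_force: [-1.5, 0.3, -2.6]
grip_width: 0.0499
turn [-0.0032  0.0034 -0.0032] shift [ 0.0022  0.0002 -0.0044] t 1.7667
```

```bash
python3 -m crank '[[[0,0,0],[0,0,0],0.05],[[0,0,0],[0,0,0],0.05]]'; python3 -c "
from h import *
cv2.imwrite('pics/w1.png',grab_frame('wrist'))
rel(555,-48,60,24);print(state()['contact_force'])"
```

```text
t: 1.93
position: [0.5545, -0.0476, 0.0606]
ee_rot: [-179.9, 0.0, 24.1]
contact_force: [0.4, 0.3, -0.6]
grip_width: 0.0503
turn [-0.0002 -0.0015  0.0017] shift [-0.0002  0.0003  0.0017] t 1.9833
[0.26014337 0.89704169 0.88536621]
```

View pics/w1.png

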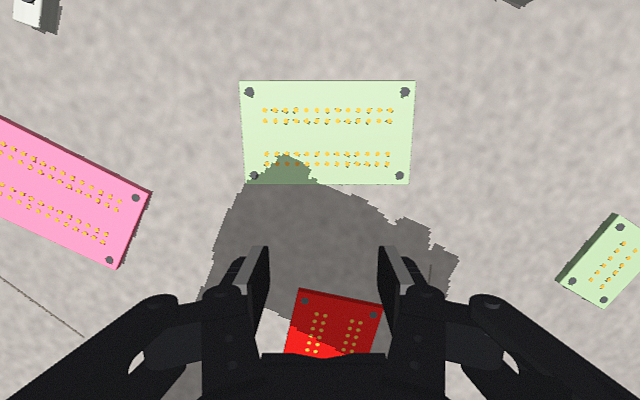

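```bash
python3 -m crank '[[[0,0,0],[0,0,0.03],0.05],[[0,0,0],[0,0,0.05],0.05],[[0,0,0],[0,0,0.056],0.05],[[0,0,0],[0,0,0.057],0.05],[[0,0,0],[0,0,0.057],0.05]]'; python3 -m crank '[[[0,0,0],[0,0,0.001],0.05],[[0,0,0],[0,0,0.002],0.05],[[0,0,0],[0,0,0.002],0.05]]'
```

```text
t: 2.4
position: [0.5554, -0.0478, 0.0049]
ee_rot: [180.0, -0.1, 24.0]
contact_force: [-0.8, 1.1, 0.1]
grip_width: 0.0501
t: 2.65
position: [0.5552, -0.048, 0.0022]
ee_rot: [180.0, -0.1, 24.0]
contact_force: [0.4, -0.0, -0.4]
grip_width: 0.0501
```

```bash
python3 -m crank '[[[0,0,0],[0,0,0.001],0.05],[[0,0,0],[0,0,0.0015],0.05],[[0,0,0],[0,0,0.0015],0.05]]'; python3 -m crank '[[[0,0,0],[0,0,0.001],0.05],[[0,0,0],[0,0,0.0015],0.05],[[0,0,0],[0,0,0.0015],0.05]]'; python3 -m crank '[[[0,0,0],[0,0,0.001],0.05],[[0,0,0],[0,0,0.001],0.05],[[0,0,0],[0,0,0.001],0.05]]'
```

```text
t: 2.9
position: [0.5547, -0.0479, -0.0002]
ee_rot: [-180.0, -0.0, 24.0]
contact_force: [-0.4, -0.3, -0.4]
grip_width: 0.0502
t: 3.15
position: [0.5547, -0.048, -0.0019]
ee_rot: [-180.0, -0.0, 24.0]
contact_force: [-1.4, -0.1, 0.1]
grip_width: 0.0505
t: 3.4
position: [0.5547, -0.0479, -0.0028]
ee_rot: [-180.0, -0.0, 24.0]
contact_force: [1.0, -0.2, 0.1]
grip_width: 0.0499
```

```bash
for i in 1; do :; done; python3 -m crank '[[[0,0,0],[0,0,0.001],0.05],[[0,0,0],[0,0,0.001],0.05],[[0,0,0],[0,0,0.001],0.05]]'; python3 -m crank '[[[0,0,0],[0,0,0.001],0.05],[[0,0,0],[0,0,0.001],0.05],[[0,0,0],[0,0,0.001],0.05]]'; python3 -c "
from h import *
im=grab_frame('scene')
cv2.imwrite('pics/s2.png',cv2.resize(im[100:300,200:450],None,fx=3,fy=3,interpolation=cv2.INTER_CUBIC))"
```

```text
t: 3.65
position: [0.5549, -0.0479, -0.003]
ee_rot: [-180.0, -0.1, 24.0]
contact_force: [-5.6, 1.0, 8.5]
grip_width: 0.0502
t: 3.9
position: [0.5549, -0.048, -0.0031]
ee_rot: [-180.0, -0.0, 24.0]
contact_force: [-12.3, 1.6, 21.2]
grip_width: 0.0501
```

View pics/s2.png

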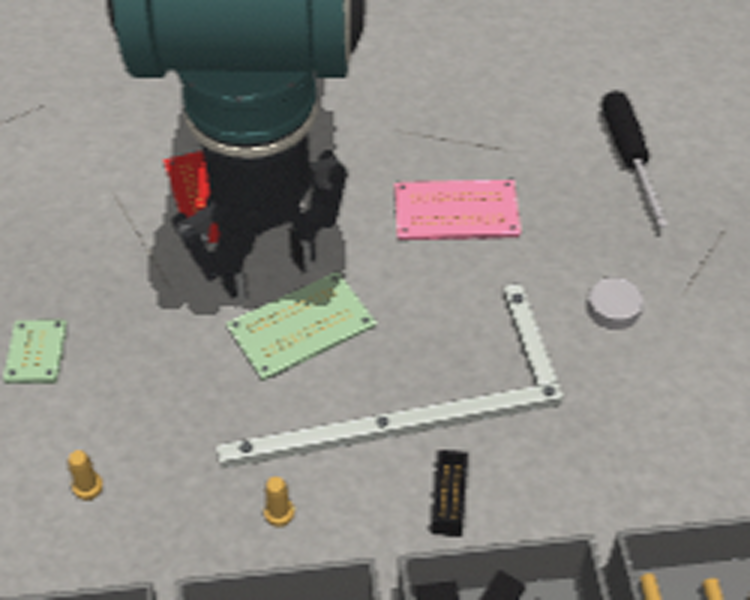

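```bash
python3 -m crank '[[[0,0,0],[0,0,-0.004],0.05],[[0,0,0],[0,0,-0.004],0.05],[[0,0,0],[0.006,-0.001,-0.004],0.05],[[0,0,0],[0.01,-0.001,-0.004],0.05],[[0,0,0],[0.01,-0.001,-0.004],0.05]]'; python3 -c "
from h import *
c=f2w(-138.8,-175.9);print(c,w2f(state()['position'][:2]*1000));rel(*c,-1,24)
for f in (.25,.5,.75,1):
  a=np.array([-138.8,-175.9,18.5]);b=np.array([-76,-163,0]);m=a+f*(b-a)
  rel(*f2w(m[0],m[1]),-1,5.5+m[2])"
```

```text
t: 4.37
position: [0.5641, -0.0426, -0.0009]
ee_rot: [-180.0, -0.1, 24.0]
contact_force: [-0.2, -0.1, 1.0]
grip_width: 0.0499
[567.79827553 -42.99358174] [-142.3991518  -175.12631351]
turn [-0.0007 -0.0009  0.0002] shift [0.0032 0.0019 0.0001] t 4.3667
turn [-0.0007 -0.0008  0.081 ] shift [0.0191 0.0038 0.0001] t 4.3667
turn [-0.0007 -0.0008  0.1617] shift [0.035  0.0057 0.0001] t 4.3667
turn [-0.0008 -0.0008  0.2424] shift [0.0509 0.0077 0.0001] t 4.3667
turn [-0.0008 -0.0008  0.3231] shift [0.0668 0.0096 0.0001] t 4.3667
```

```bash
python3 -m crank '[[[0,0,0],[0.003,0.001,0],0.05],[[0,0,0.02],[0.007,0.0022,0],0.05],[[0,0,0.04],[0.011,0.0028,0],0.05],[[0,0,0.06],[0.015,0.0033,0],0.05],[[0,0,0.08],[0.019,0.0038,0],0.05],[[0,0,0.1],[0.023,0.0043,0],0.05],[[0,0,0.12],[0.027,0.0048,0],0.05],[[0,0,0.14],[0.031,0.0053,0],0.05],[[0,0,0.16],[0.035,0.0057,0],0.05],[[0,0,0.18],[0.039,0.0062,0],0.05],[[0,0,0.2],[0.043,0.0067,0],0.05],[[0,0,0.22],[0.047,0.0072,0],0.05],[[0,0,0.24],[0.051,0.0077,0],0.05],[[0,0,0.26],[0.054,0.0081,0],0.05],[[0,0,0.28],[0.057,0.0085,0],0.05],[[0,0,0.3],[0.06,0.0088,0],0.05],[[0,0,0.32],[0.063,0.009,0],0.05],[[0,0,0.323],[0.064,0.0091,0],0.05],[[0,0,0.323],[0.064,0.0091,0],0.05]]'; python3 -c "
from h import *
s=state();print(w2f(s['position'][:2]*1000),s['contact_force'],s['t'])
im=grab_frame('top')
cv2.imwrite('pics/t3f.png',im)
cv2.imwrite('pics/t3.png',cv2.resize(im[110:310,180:460],None,fx=2.8,fy=2.8,interpolation=cv2.INTER_CUBIC))
cv2.imwrite('pics/w3.png',grab_frame('wrist'))"
```

```text
t: 5.95
position: [0.6259, -0.0252, -0.0006]
ee_rot: [-180.0, -0.0, 5.5]
contact_force: [-0.3, 0.3, 0.9]
grip_width: 0.0498
[ -79.28654491 -163.72921177] [-0.32867104  0.33501733  0.89148342] 5.95
```

View pics/t3.png

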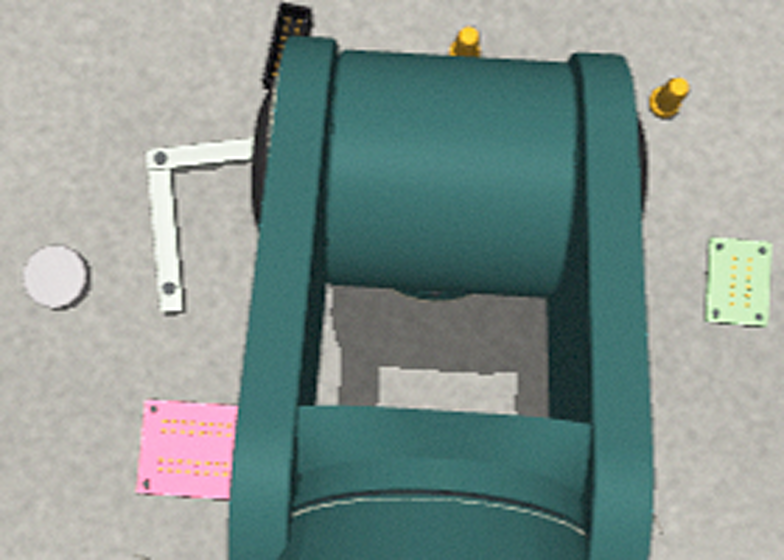

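View pics/w3.png

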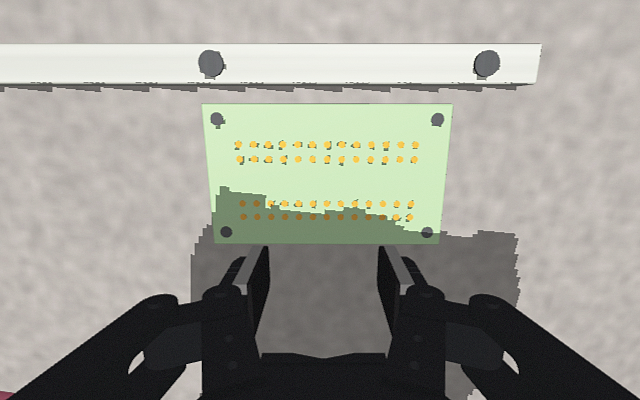

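The top view is blocked by the arm. The wrist view shows the board parallel to the long arm, with its top edge at row 104 and the rail's inner edge at about row 84.

```bash
python3 -c "
from h import *
print([[round(float(v),1) for v in w2f(p[:2]*1000)] for p in ray('wrist',[(202,104),(452,104),(439,244),(213,244)],.006)])
print([[round(float(v),1) for v in w2f(p[:2]*1000)] for p in ray('wrist',[(20,84),(270,84),(510,84)],.012)])
print(state()['position'])"
```

```text
[[-8.0, -116.2], [-8.0, -214.3], [-67.3, -214.9], [-67.3, -115.1]]
[[-1.0, -51.7], [-1.0, -144.1], [-1.0, -232.8]]
[ 0.62564685 -0.02522842 -0.00062941]
```

```bash
python3 -m crank '[[[0,0,0],[-0.015,0,0],0.05],[[0,0,0],[-0.015,0,-0.03],0.05],[[0,0,-1.571],[0.0,0.055,-0.06],0.02],[[0,0,-1.571],[0.042,0.075,-0.06],0.02],[[0,0,-1.571],[0.042,0.075,-0.06],0.02],[[0,0,-1.571],[0.042,0.075,-0.06],0.02],[[0,0,-1.571],[0.042,0.075,-0.06],0.02],[[0,0,-1.571],[0.042,0.075,-0.06],0.02],[[0,0,-1.571],[0.042,0.075,-0.06],0.02],[[0,0,-1.571],[0.042,0.075,-0.06],0.02],[[0,0,-1.571],[0.042,0.075,-0.06],0.02],[[0,0,-1.571],[0.042,0.075,-0.06],0.02],[[0,0,-1.571],[0.042,0.075,-0.06],0.02],[[0,0,-1.571],[0.042,0.075,-0.06],0.02],[[0,0,-1.571],[0.042,0.075,-0.06],0.02],[[0,0,-1.571],[0.042,0.075,-0.06],0.02],[[0,0,-1.571],[0.042,0.075,-0.06],0.02]]'; python3 -c "
from h import *
rel(*f2w(-37.5,-241),2,95.5)
cv2.imwrite('pics/w4.png',grab_frame('wrist'))"
```

```text
t: 7.47
position: [0.6745, -0.096, 0.0593]
ee_rot: [180.0, -0.0, 95.4]
contact_force: [0.5, 0.6, -0.1]
grip_width: 0.0197
turn [ 0.0006 -0.0008 -0.0025] shift [-0.0022  0.0001  0.0573] t 7.4667
```

View pics/w4.png

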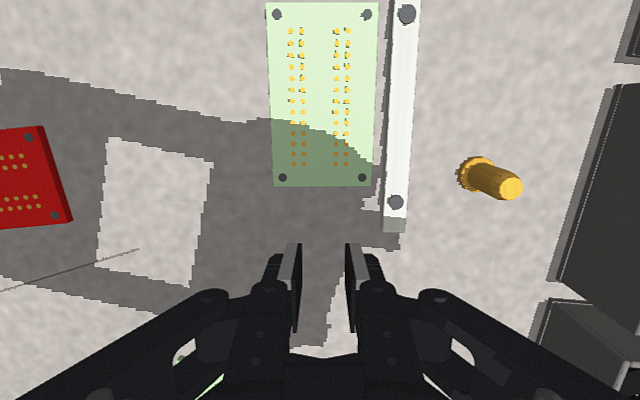

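```bash
python3 -m crank '[[[0,0,0],[-0.002,0,0.03],0.02],[[0,0,0],[-0.002,0,0.05],0.02],[[0,0,0],[-0.002,0,0.055],0.02],[[0,0,0],[-0.002,0,0.0575],0.02],[[0,0,0],[-0.002,0,0.0575],0.02]]';python3 -m crank '[[[0,0,0],[0.005,0,0],0.02],[[0,0,0],[0.01,0,0],0.02],[[0,0,0],[0.015,0,0],0.02],[[0,0,0],[0.02,0,0],0.02],[[0,0,0],[0.026,0,0],0.02],[[0,0,0],[0.032,0,0],0.02],[[0,0,0],[0.038,0,0],0.02],[[0,0,0],[0.044,0,0],0.02],[[0,0,0],[0.05,0,0],0.02],[[0,0,0],[0.056,0,0],0.02],[[0,0,0],[0.062,0,0],0.02],[[0,0,0],[0.068,0,0],0.02],[[0,0,0],[0.068,0,0],0.02]]'; python3 -c "
from h import *
s=state();print(w2f(s['position'][:2]*1000))
cv2.imwrite('pics/w5.png',grab_frame('wrist'))"
```

```text
t: 7.93
position: [0.675, -0.0979, 0.0022]
ee_rot: [180.0, -0.0, 95.4]
contact_force: [-0.1, -0.1, 0.4]
grip_width: 0.0199
t: 9.02
position: [0.6681, -0.029, 0.0018]
ee_rot: [180.0, -0.1, 95.5]
contact_force: [-0.4, 0.2, -0.5]
grip_width: 0.0199
[ -37.58924164 -171.56969131]
```

View pics/w5.png

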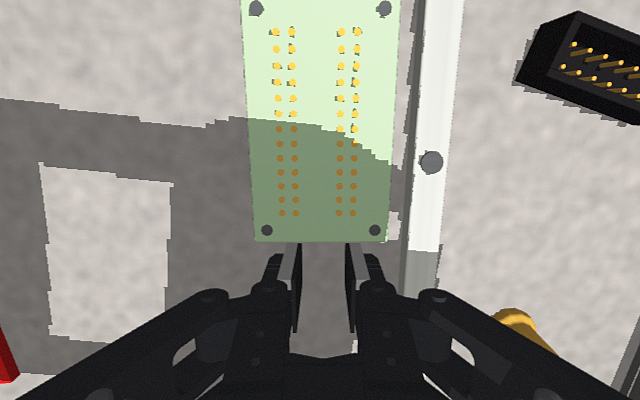

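The board is tracking straight, with its near edge on the fingers at row 241 and still parallel to the rail.

```bash
python3 -m crank '[[[0,0,0],[0.005,0,0],0.02],[[0,0,0],[0.011,0,0],0.02],[[0,0,0],[0.017,0,0],0.02],[[0,0,0],[0.023,0,0],0.02],[[0,0,0],[0.029,0,0],0.02],[[0,0,0],[0.035,0,0],0.02],[[0,0,0],[0.041,0,0],0.02],[[0,0,0],[0.046,0,0],0.02],[[0,0,0],[0.05,0,0],0.02],[[0,0,0],[0.053,0,0],0.02],[[0,0,0],[0.054,0,0],0.02],[[0,0,0],[0.054,0,0],0.02]]'; python3 -c "
from h import *
s=state();print(w2f(s['position'][:2]*1000),s['contact_force'])
cv2.imwrite('pics/w6.png',grab_frame('wrist'))"
```

```text
t: 10.07
position: [0.6631, 0.0238, 0.0019]
ee_rot: [180.0, -0.0, 95.5]
contact_force: [0.6, -0.1, -0.4]
grip_width: 0.0202
[ -37.49904257 -118.57528708] [ 0.61849469 -0.08642728 -0.43565993]
```

View pics/w6.png

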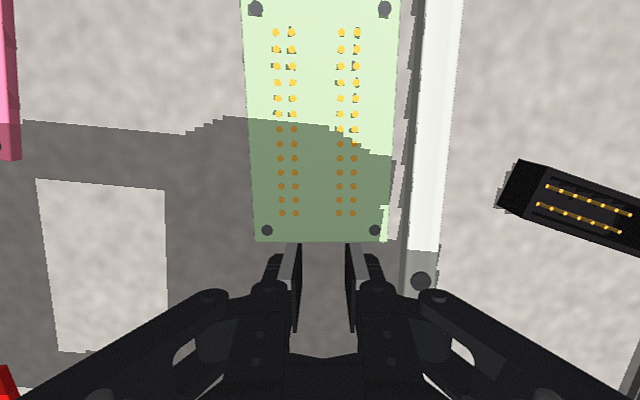

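```bash
python3 -m crank '[[[0,0,0],[0.002,0,0],0.02],[[0,0,0],[0.004,0,0],0.02],[[0,0,0],[0.004,0,0],0.02]]';python3 -m crank '[[[0,0,0],[0.001,0,0],0.02],[[0,0,0],[0.001,0,0],0.02],[[0,0,0],[0.001,0,0],0.02]]';python3 -m crank '[[[0,0,0],[0.001,0,0],0.02],[[0,0,0],[0.001,0,0],0.02],[[0,0,0],[0.001,0,0],0.02]]';python3 -m crank '[[[0,0,0],[0.001,0,0],0.02],[[0,0,0],[0.001,0,0],0.02],[[0,0,0],[0.001,0,0],0.02]]'
```

```text
t: 10.37
position: [0.6627, 0.0277, 0.002]
ee_rot: [180.0, -0.0, 95.5]
contact_force: [0.4, 0.4, 0.5]
grip_width: 0.02
t: 10.62
position: [0.6627, 0.0284, 0.002]
ee_rot: [180.0, -0.0, 95.5]
contact_force: [0.8, -1.3, -0.2]
grip_width: 0.02
t: 10.87
position: [0.6626, 0.0287, 0.002]
ee_rot: [180.0, 0.0, 95.5]
contact_force: [0.8, -8.2, -0.5]
grip_width: 0.0201
t: 11.12
position: [0.6626, 0.0289, 0.002]
ee_rot: [180.0, 0.1, 95.5]
contact_force: [0.8, -13.0, 0.0]
grip_width: 0.0198
```

```bash
python3 -m crank '[[[0,0,0],[-0.004,0,0],0.02],[[0,0,0],[-0.015,0,0],0.02],[[0,0,0],[-0.015,0,-0.03],0.02],[[0,0,0],[-0.015,0,-0.06],0.02],[[0,0,1.571],[0.01,-0.03,-0.06],0.04],[[0,0,1.571],[0.057,-0.057,-0.06],0.04],[[0,0,1.571],[0.057,-0.057,-0.06],0.04],[[0,0,1.571],[0.057,-0.057,-0.06],0.04],[[0,0,1.571],[0.057,-0.057,-0.06],0.04],[[0,0,1.571],[0.057,-0.057,-0.06],0.04],[[0,0,1.571],[0.057,-0.057,-0.06],0.04],[[0,0,1.571],[0.057,-0.057,-0.06],0.04],[[0,0,1.571],[0.057,-0.057,-0.06],0.04],[[0,0,1.571],[0.057,-0.057,-0.06],0.04],[[0,0,1.571],[0.057,-0.057,-0.06],0.04],[[0,0,1.571],[0.057,-0.057,-0.06],0.04],[[0,0,1.571],[0.057,-0.057,-0.06],0.04],[[0,0,1.571],[0.057,-0.057,-0.06],0.04],[[0,0,1.571],[0.057,-0.057,-0.06],0.04],[[0,0,1.571],[0.057,-0.057,-0.06],0.04]]'; python3 -c "
from h import *
rel(*f2w(-94,-55),0,5.5)
cv2.imwrite('pics/w7.png',grab_frame('wrist'))"
```

```text
t: 12.78
position: [0.6002, 0.0816, 0.0619]
ee_rot: [-179.9, -0.0, 5.6]
contact_force: [0.9, -0.4, -0.4]
grip_width: 0.0404
turn [-0.001  -0.0006  0.0025] shift [0.0005 0.0001 0.0619] t 12.7833
```

View pics/w7.png

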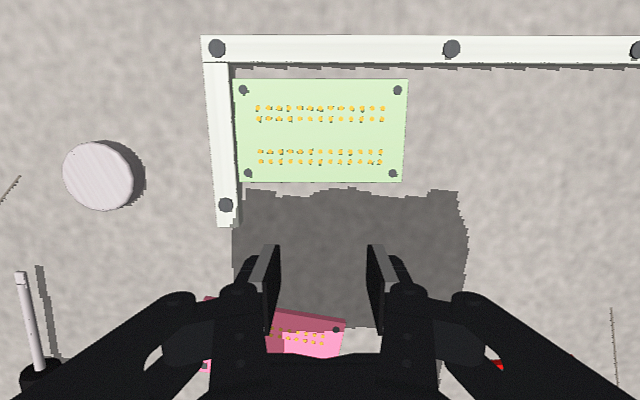

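```bash
python3 -c "
from h import *
print([w2f(p[:2]*1000).round(1) for p in ray('wrist',[(345,322),(275,310)],.006)])
print([w2f(p[:2]*1000).round(1) for p in ray('wrist',[(234,80),(408,80),(402,182),(238,182)],.006)])"; python3 -m crank '[[[0,0,0],[0,0,0.03],0.04],[[0,0,0],[0,0,0.05],0.04],[[0,0,0],[0,0,0.059],0.04],[[0,0,0],[0,0,0.062],0.04],[[0,0,0],[0,0,0.062],0.04]]'
```

```text
[array([-167.2,  -70.2]), array([-157.8,  -22. ])]
[array([-9.4, -4.5]), array([  -9.2, -102.6]), array([ -67.9, -103.1]), array([-68.1,  -2.8])]
t: 13.25
position: [0.6001, 0.0818, -0.0002]
ee_rot: [-180.0, 0.0, 5.5]
contact_force: [0.7, 0.3, 0.5]
grip_width: 0.0398
```

```bash
python3 -m crank '[[[0,0,0],[0.005,0,0],0.04],[[0,0,0],[0.01,0,0],0.04],[[0,0,0],[0.013,0,0],0.04],[[0,0,0],[0.015,0,0],0.04],[[0,0,0],[0.017,0,0],0.04],[[0,0,0],[0.019,0,0],0.04],[[0,0,0],[0.019,0,0],0.04]]';python3 -m crank '[[[0,0,0],[0.001,0,0],0.04],[[0,0,0],[0.001,0,0],0.04],[[0,0,0],[0.001,0,0],0.04]]';python3 -m crank '[[[0,0,0],[0.001,0,0],0.04],[[0,0,0],[0.001,0,0],0.04],[[0,0,0],[0.001,0,0],0.04]]';python3 -m crank '[[[0,0,0],[0.001,0,0],0.04],[[0,0,0],[0.001,0,0],0.04],[[0,0,0],[0.001,0,0],0.04]]'
```

```text
t: 13.83
position: [0.6195, 0.0837, -0.0]
ee_rot: [-180.0, -0.0, 5.5]
contact_force: [0.4, -0.5, -0.5]
grip_width: 0.0398
t: 14.08
position: [0.6202, 0.0837, -0.0001]
ee_rot: [-180.0, -0.0, 5.5]
contact_force: [-0.7, 1.0, -0.2]
grip_width: 0.0398
t: 14.33
position: [0.6212, 0.0838, -0.0]
ee_rot: [-180.0, -0.0, 5.5]
contact_force: [0.3, -0.4, 0.8]
grip_width: 0.0396
t: 14.58
position: [0.6222, 0.0839, -0.0001]
ee_rot: [-180.0, -0.0, 5.5]
contact_force: [0.9, 0.3, 0.7]
grip_width: 0.04
```

```bash
python3 -m crank '[[[0,0,0],[0.001,0,0],0.04],[[0,0,0],[0.001,0,0],0.04],[[0,0,0],[0.001,0,0],0.04]]';python3 -m crank '[[[0,0,0],[0.001,0,0],0.04],[[0,0,0],[0.001,0,0],0.04],[[0,0,0],[0.001,0,0],0.04]]';python3 -m crank '[[[0,0,0],[0.001,0,0],0.04],[[0,0,0],[0.001,0,0],0.04]]';python3 -c "
from h import *
cv2.imwrite('pics/w8.png',grab_frame('wrist'))"
```

```text
t: 14.83
position: [0.6226, 0.084, -0.0001]
ee_rot: [-180.0, 0.1, 5.5]
contact_force: [-6.6, -0.4, 2.8]
grip_width: 0.0399
t: 15.08
position: [0.6228, 0.084, -0.0003]
ee_rot: [-180.0, 0.2, 5.5]
contact_force: [-13.2, -1.5, 7.5]
grip_width: 0.0398
t: 15.25
position: [0.623, 0.084, -0.0004]
ee_rot: [-180.0, 0.3, 5.5]
contact_force: [-22.4, -1.8, 13.1]
grip_width: 0.0399
```

View pics/w8.png

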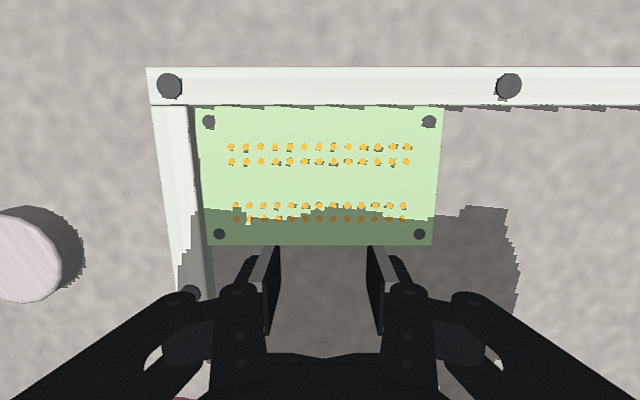

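```bash
python3 -m crank '[[[0,0,0],[-0.005,0,0],0.04],[[0,0,0],[-0.015,0,0],0.04],[[0,0,0],[-0.015,0,-0.03],0.04],[[0,0,0],[-0.015,0,-0.06],0.04],[[0,0,-1.571],[0.0,0.03,-0.06],0.02],[[0,0,-1.571],[0.036,0.073,-0.06],0.02],[[0,0,-1.571],[0.036,0.073,-0.06],0.02],[[0,0,-1.571],[0.036,0.073,-0.06],0.02],[[0,0,-1.571],[0.036,0.073,-0.06],0.02],[[0,0,-1.571],[0.036,0.073,-0.06],0.02],[[0,0,-1.571],[0.036,0.073,-0.06],0.02],[[0,0,-1.571],[0.036,0.073,-0.06],0.02],[[0,0,-1.571],[0.036,0.073,-0.06],0.02],[[0,0,-1.571],[0.036,0.073,-0.06],0.02],[[0,0,-1.571],[0.036,0.073,-0.06],0.02],[[0,0,-1.571],[0.036,0.073,-0.06],0.02],[[0,0,-1.571],[0.036,0.073,-0.06],0.02],[[0,0,-1.571],[0.036,0.073,-0.06],0.02],[[0,0,-1.571],[0.036,0.073,-0.06],0.02],[[0,0,-1.571],[0.036,0.073,-0.06],0.02]]'; python3 -c "
from h import *
rel(*f2w(-34,-128),2,95.5)
cv2.imwrite('pics/w9.png',grab_frame('wrist'))"
```

```text
t: 16.97
position: [0.6678, 0.0149, 0.06]
ee_rot: [180.0, -0.0, 95.3]
contact_force: [0.2, -0.5, -0.3]
grip_width: 0.0202
turn [ 0.0008 -0.0008 -0.0028] shift [-0.0002 -0.0003  0.058 ] t 16.9667
```

View pics/w9.png

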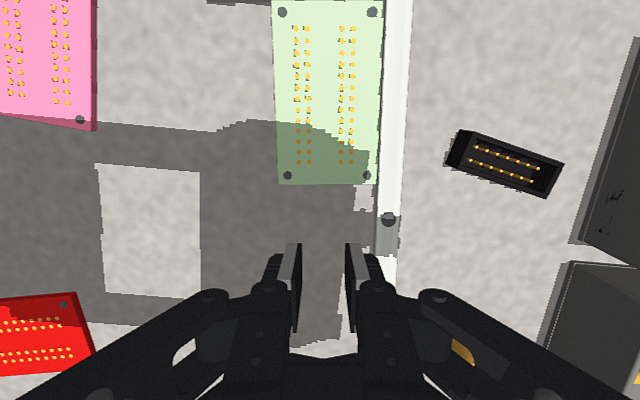

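The board lies flush along the long arm (rail edge near u=383). Next I'll nudge it toward the short arm.

```bash
python3 -m crank '[[[0,0,0],[0,0,0.03],0.02],[[0,0,0],[0,0,0.05],0.02],[[0,0,0],[0,0,0.056],0.02],[[0,0,0],[0,0,0.058],0.02],[[0,0,0],[0,0,0.058],0.02]]';python3 -m crank '[[[0,0,0],[0.005,0,0],0.02],[[0,0,0],[0.009,0,0],0.02],[[0,0,0],[0.011,0,0],0.02],[[0,0,0],[0.012,0,0],0.02],[[0,0,0],[0.012,0,0],0.02]]';python3 -m crank '[[[0,0,0],[0.001,0,0],0.02],[[0,0,0],[0.001,0,0],0.02],[[0,0,0],[0.001,0,0],0.02]]';python3 -m crank '[[[0,0,0],[0.001,0,0],0.02],[[0,0,0],[0.001,0,0],0.02],[[0,0,0],[0.001,0,0],0.02]]';python3 -m crank '[[[0,0,0],[0.001,0,0],0.02],[[0,0,0],[0.001,0,0],0.02],[[0,0,0],[0.001,0,0],0.02]]'
```

```text
t: 17.43
position: [0.6681, 0.015, 0.0023]
ee_rot: [180.0, -0.0, 95.5]
contact_force: [-0.3, 0.9, 0.5]
grip_width: 0.0203
t: 17.85
position: [0.667, 0.0273, 0.0024]
ee_rot: [179.9, -0.0, 95.5]
contact_force: [-0.8, -0.4, 0.4]
grip_width: 0.0205
t: 18.1
position: [0.6667, 0.0279, 0.0019]
ee_rot: [180.0, -0.0, 95.5]
contact_force: [-0.4, -0.2, 0.0]
grip_width: 0.02
t: 18.35
position: [0.6666, 0.0288, 0.0019]
ee_rot: [180.0, -0.0, 95.5]
contact_force: [-0.7, -0.2, 0.2]
grip_width: 0.0205
t: 18.6
position: [0.6666, 0.029, 0.0019]
ee_rot: [180.0, 0.0, 95.5]
contact_force: [0.1, -6.9, -1.0]
grip_width: 0.02
```

```bash
python3 -m crank '[[[0,0,0],[-0.005,0,0],0.02],[[0,0,0],[-0.02,0,0],0.02],[[0,0,0],[-0.02,0,-0.03],0.02],[[0,0,0],[-0.02,0,-0.07],0.02],[[0,0,0],[-0.04,0,-0.1],0.02],[[0,0,0],[-0.07,-0.02,-0.12],0.02],[[0,0,0],[-0.1,-0.04,-0.14],0.02],[[0,0,0],[-0.35,-0.15,-0.18],0.02],[[0,0,0],[-0.35,-0.15,-0.18],0.02],[[0,0,0],[-0.35,-0.15,-0.18],0.02],[[0,0,0],[-0.35,-0.15,-0.18],0.02],[[0,0,0],[-0.35,-0.15,-0.18],0.02],[[0,0,0],[-0.35,-0.15,-0.18],0.02],[[0,0,0],[-0.35,-0.15,-0.18],0.02],[[0,0,0],[-0.35,-0.15,-0.18],0.02],[[0,0,0],[-0.35,-0.15,-0.18],0.02],[[0,0,0],[-0.35,-0.15,-0.18],0.02]]'; python3 -c "
from h import *
im=grab_frame('top')
cv2.imwrite('pics/t10f.png',im)
cv2.imwrite('pics/t10.png',cv2.resize(im[90:300,170:460],None,fx=2.7,fy=2.7,interpolation=cv2.INTER_CUBIC))
for c in blobs(green(im),250):
    r=rect(ray('top',c,.006)); print(c.mean(0).round(),r,w2f(r[0]))
im=grab_frame('scene');cv2.imwrite('pics/s10.png',im)
for c in blobs(green(im),250):
    r=rect(ray('scene',c,.006)); print('scene',r,w2f(r[0]))
"
```

```text
t: 20.02
position: [0.5504, -0.3332, 0.1813]
ee_rot: [180.0, -0.1, 95.5]
contact_force: [0.1, 0.2, -0.1]
grip_width: 0.0194
[443. 210.] (array([ 604.93121338, -229.68280029]), (41.09000778198242, 55.731510162353516), 83.66854095458984) [-119.73138348 -365.28877279]
[269. 183.] (array([662.49951172,  91.13471222]), (59.62517547607422, 100.64242553710938), 5.337250232696533) [-31.67912225 -51.46591734]
scene (array([661.12060547,  89.54528809]), (55.11854553222656, 100.06956481933594), 5.625553131103516) [-33.20401984 -52.91586178]
scene (array([ 606.66680908, -230.6934967 ]), (40.637420654296875, 53.30354690551758), 83.10066986083984) [-118.10064907 -366.46116563]
```

View pics/t10.png

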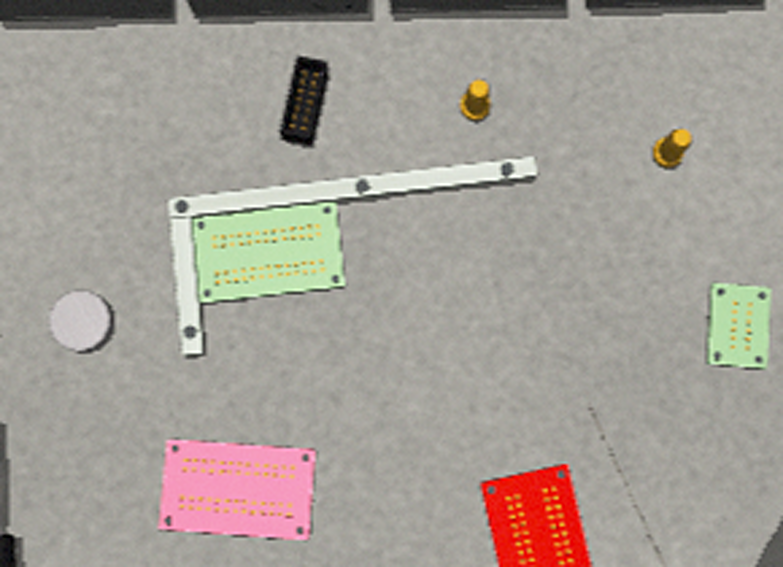

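View pics/s10.png

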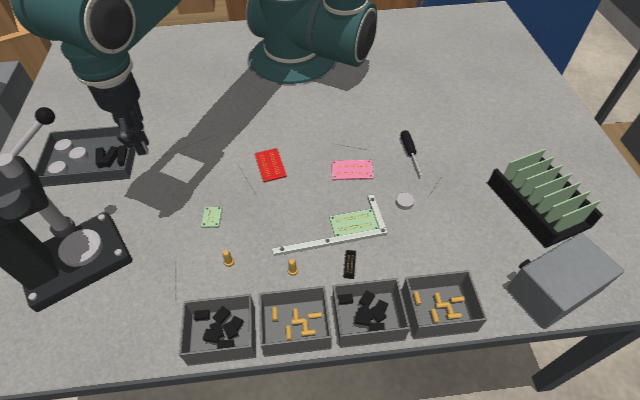

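```bash
python3 -c "
from h import *
im=cv2.imread('pics/t10f.png')
print(im[158:174,270].tolist());print(im[185,232:250].tolist())
P=np.linalg.inv(get_calibration('top')['pose']);c=get_calibration('top')
def pr(x,y,z):
  p=P@np.array([*f2w(x,y)/1000,z,1]);return (c['fx']*p[0]/p[2]+c['cx']).round(2),(c['fy']*p[1]/p[2]+c['cy']).round(2)
for z in(.012,.006,0):print(pr(0,-45,z),pr(-35,0,z))
print(fence_pose(im) )
"
```

```text
[[161, 166, 168], [213, 223, 217], [220, 229, 223], [207, 220, 213], [208, 222, 217], [210, 221, 215], [215, 226, 221], [225, 234, 229], [92, 101, 95], [135, 172, 146], [180, 230, 192], [176, 226, 189], [176, 226, 190], [180, 227, 190], [172, 224, 186], [174, 225, 187]]
[[152, 157, 162], [150, 152, 155], [188, 199, 193], [227, 235, 231], [217, 227, 221], [215, 227, 220], [224, 232, 226], [219, 228, 223], [226, 235, 231], [181, 188, 184], [122, 162, 133], [183, 235, 199], [173, 223, 184], [173, 225, 190], [181, 227, 187], [172, 223, 187], [175, 225, 189], [176, 224, 189]]
(np.float64(263.15), np.float64(165.97)) (np.float64(240.76), np.float64(187.28))
(np.float64(263.58), np.float64(166.64)) (np.float64(241.37), np.float64(187.78))
(np.float64(264.0), np.float64(167.29)) (np.float64(241.96), np.float64(188.28))
n 84 resid 0.2680482 ang -84.57714
n 30 resid 0.30251265 ang 5.039959
(array([689.0823 , 144.48456], dtype=float32), array([ 0.09450541, -0.99552435], dtype=float32), array([0.9961337 , 0.08785049], dtype=float32))
```

```bash
python3 -c "
from rig import *
print(hand_in())"
```

```text
the job is handed in; nothing more can be done
None
```

The larger green board is in the inside corner of the fence, with its long side on the long arm and its short side on the short arm. I handed the job in at about 20 s with the arm retracted and touching nothing.

I pushed it flat along the shelf with the two fingertips. The first push squared it up beside the long arm, the second slid it to the short arm, and the third pressed it onto the long arm. A final light nudge went back toward the short arm.

**Contact:** the fingers met a firm stop against both arms, about 22 N on the long arm and 7 to 13 N on the short arm. The final nudge stopped at the same spot as before.

**Final top view:**
- The board lies at 5.3°, against about 5.4° for the long arm.
- Its measured centre is (-31.7, -51.5) mm in the fence frame, where (-30, -50) is fully home.
- The remaining 1.5 mm or so is within the 2 mm calibration error. Only about one dark pixel shows between board and rail, so any gap should be under about 1 mm.
- The scene camera reads about 3 mm off on both axes. The rail partly hides the board in that view, so I gave that reading less weight.

**Other items:** the small board measured unmoved, to within about 0.1 mm. The housing and the pink and red look-alikes appear unmoved in the pictures, though I did not measure them.

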